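# Prop up the tablet on the breakfast ledge

### The job

Swing the tablet stand's orange prop leg up and back until it comes up against its stop, and press it there with a steady push of about 10 N for half a second so that it sets; never push the leg with 20 N. Then lift the tablet out of its wooden dock and set it down gently on the stand, behind the two front prongs and about centred, screen to the front, leaning back against the leg. Let go of it and leave everything else on the ledge where it stands.

Things in the scene. Friction and masses are not known exactly. Their poses are not given: they have to be found in the camera images.
- stand: Tablet stand screwed to the ledge; origin on the ledge surface, z up, front -x (roughly towards the robot). Plate x -60..70, y -75..75, 14 mm thick. Two prongs, 26 mm wide at y = +-52, stand at x -18..-10 up to z 27 mm. The tablet's lower edge rests on the plate (z 14) between the prongs' rear (x -10) and the hinge cheeks' front (x 14; they reach z 33 mm, y within 26).
- stand_seat (a point): point on the stand's plate (z = 14 mm) at the rear face of the prongs, mid-way between them; axes as the stand's.
- stand_hinge (a point): centre of the leg's hinge, stand frame (20, 0, 24) mm. The hinge axis is the stand's y.
- leg_tip (a point): centre of the smooth black nylon crossbar (12 mm diameter, 70 mm long along the stand's y) at the free end of the orange prop leg, 68 mm from the hinge axis. Folded, the leg points to the stand's front (-x), passing between the prongs; it swings up over the hinge and then leans back. Follow its arc: a straight push on the low leg meets it partly end-on.
- leg (a joint): Prop leg angle, rad: 0 folded flat to the front, grows as it swings up and back; starts 0.6 to 0.9. Firm stop with very little give at 1.80: meet it slowly. A friction hinge (1 to 3 N of push at the tip) holds it where left. True angle above the plate = value + hidden set-screw offset (-0.07 to 0.07), so the stop must be felt. It sets when pressed there with over 5 N for 0.25 s; 20 N bends it.
- dock: light wooden charging dock, fixed, 80 (x) x 150 (y) x 38 mm, origin at the centre of its underside. A slot 11 mm wide along its y through its middle, its floor at z = 10 mm, holds the tablet upright.
- tablet_center (a point): centre of the tablet, a loose grey slab 9 mm thick (x), 190 mm wide (y), 140 mm tall (z), 0.2 to 0.4 kg. z points to its top edge, -x out of the dark screen. It starts upright in the dock's slot, screen to the dock's front (-x), top edge 150 mm above the ledge; it may lean up to 4 degrees in the slot.
- mug_a: matte black mug, 80 mm across, 92 mm tall, loose; origin under its centre. Leave alone.
- mug_b: the other matte black mug, the same size. Leave alone.
- coaster: frosted glass coaster, 96 mm across, 7 mm thick, loose. Leave alone.
- infuser: stainless tea infuser ball, 46 mm across, 64 mm tall with its loop, standing on the coaster. Leave alone.
- honey_jar: amber jar, 68 mm across, 85 mm tall, loose. Leave alone.
- tablet: the same tablet as a whole, with its origin at the middle of its lower edge, axes as tablet_center.
Not all that is in view belongs to the job. There is more than one size of the tablet; the job needs the middle-sized.

How it is judged:
By the outcome, as a careful person would: the job done as asked, in the order asked, and still so for the second after the job is handed in, with the robot touching nothing.
It also fails if it takes over 67 s, if anything falls off the work surface, if the arm or the gripper's body presses on something with over 40 N, if the wrist force passes 120 N, or if a joint passes its speed limit or range.

### The arm

A 6-joint arm with a two-finger parallel gripper is mounted at the origin on the work surface. World frame = base frame: x ahead of the robot, y to its left, z up, the work surface at z = 0. Lengths are in m, angles in rad, forces in N, time in s.
With the tool pointing down it reaches from about 0.35 to 0.975 m from the base axis. Payload 4.9 kg.
Tool frame: the origin (TCP) lies midway between the tips of the shut fingers; the grasp point (between the pads) lies manip.grip_depth behind it (manip.grip_depth is the distance from the TCP to the grasp point, in m); z points along the fingers, x is the direction in which the jaws open and shut, and the axes are right-handed (so a half turn about z gives the same grasp; the last joint's range is limited). The gripper opens to 85 mm and grips with 20 to 120 N. Pads are 22 mm wide; open, the fingers measure 114 mm over their backs; the gripper's body (76 mm by 85 mm) begins 54 mm behind the grasp point. The pads swing forward as they close: fully open they stand 13 mm farther back than shut.
Start: joints at [1.221, 0.053, 1.613, -0, 1.476, -0.119], TCP at [0.143, 0.608, 0.231] pointing down, gripper open.
Joint ranges: [-3.01, 3.01], [-1.01, 2.22], [0.06, 2.58], [-1.02, 4.17], [0.09, 2.62], [-3.14, 3.14]. Speed limits (rad/s): [2.57, 2.57, 3.14, 3.14, 3.14, 3.14].

### API

Orientations are given as a unit quaternion [w, x, y, z].
In Python, from plant import state, grab_frame, ticket, manip gives the robot as it stands.
- The arm moves only by the tool carry_out, never from a script. Its argument "moves" is a list that holds one entry, the list of rows, each a list of 7 numbers: the turn, a rotation vector about the tool's x, y, z each as a share of 5 degrees, from -1 to 1, then the shift along the tool's x, y, z each as a share of 0.04 m, from -1 to 1, then the gripper command: -1 is shut, 1 is fully open, values between are in proportion. A call has 1 to 8 rows; each row shifts and turns the commanded pose from where the row before left it, along the tool's axes as they then stand; what a row does not reach is not made up. A row lasts 1/12 s, in which the tool goes at most 41.7 mm and 7.16 degrees, less where a joint would pass 70% of its speed; a pose out of reach is approached as far as the arm can. A call with a number of a shift or a turn outside -1 to 1 is refused whole. A call with a gripper value outside its range is refused whole. The fingers move at their own pace and stop on an object; the grip force is fixed at half the most. Time passes only in rows, so rows that do not move let the fingers close. It gives the time, the measured TCP pose, the force and the opening at its end, in the units of the state.
- state(): the state, without advancing time (a new reading comes with each control period).
- grab_frame(name): name is "side" or "top" or "wrist"; returns a dict with "frame" (480x640x3 uint8, red, green, blue), "z_map" (480x640 float32, m along the optical axis (not along the pixel's ray), 0 where there is no reading), "K" (3x3 intrinsics, pixels), "world_from_camera" (4x4, takes a point from camera to world coordinates); the wrist camera has in their place "hand_eye" (4x4, takes a point from camera to tool coordinates, whose origin is the TCP and whose axes are the tool frame's). Camera axes: x right, y down, z forward; pixel columns grow to the right and rows downward; lengths in m; the calibration is good to about 2 mm. A picture is of the moment at which its call begins: read the wrist's pose just before it.
- ticket.job_done(): hands the job in, once; it reports no verdict.
The state is a dict: "time": time; "joint_pos": joint angles; "joint_vel": joint speeds; "joint_efforts": joint torques, N m; "tool_pos": TCP position; "tool_rot": TCP orientation; "contact_force": force on the tool from outside, world axes, zero at the start; "ft_torque": the same for the moment, N m; "gripper_width": opening from 0.0 (shut) to 1.0 (fully open).
Only numpy, scipy, OpenCV 4.12 (cv2) and the standard library are available. Lean on these libraries where they do the work, as an engineer would, in place of code of your own. Each camera call takes 0.05 s, during which the arm holds its last target.

## Working session

There is one attempt and no reset: what is moved stays moved. The work goes in short steps, Python scripts to look and compute and a tool call to move; the robot and the scene stay as the last step left them, time stands still between calls to the robot, and variables do not carry over. Pictures are saved under pics/ and viewed, and the job is handed in when it is done.

Besides the shell and the picture viewer there is one more tool, called after "Emit:" as a command line: name --argument value ..., lists and objects as JSON in quotes. carry_out: Moves the arm, as the interface text tells. Shift numbers are shares of 0.04 m and turn numbers shares of 5 degrees, none past 1 either way. Its arguments: {"type":"object","properties":{"moves":{"type":"array"}},"required":["moves"]}

```bash
ls; mkdir -p pics; python3 - <<'E'
from plant import state, grab_frame, ticket, manip
import cv2
print(state()); print([ (k,getattr(manip,k)) for k in dir(manip) if not k.startswith('_')])
for n in ("side","top","wrist"):
    f=grab_frame(n); cv2.imwrite(f"pics/{n}0.png",f["frame"][:,:,::-1]); import numpy as np; np.savez(f"pics/{n}0.npz",**f)
    print(n,f["K"].tolist(),(f.get("world_from_camera") if n!="wrist" else f["hand_eye"]).round(4).tolist())
E
```

```text
pics
{'time': 0.0, 'joint_pos': array([ 1.22098005e+00,  5.33428878e-02,  1.61429593e+00, -3.76785065e-05,
        1.47598249e+00, -1.19028751e-01]), 'joint_vel': array([-0.00178697,  0.00023966,  0.00136064, -0.00106062, -0.00203328,
       -0.00224724]), 'joint_efforts': array([ 9.37729892e-04, -3.93688059e+01, -3.70177889e+01,  6.85137775e-05,
        6.99604323e-03, -1.48270686e-05]), 'tool_pos': array([0.14277846, 0.60783592, 0.23007052]), 'tool_rot': array([ 5.46998859e-04,  7.83817410e-01,  6.20990530e-01, -8.54406757e-04]), 'contact_force': array([ 0.6424467 ,  0.06522954, -1.02975186]), 'ft_torque': array([-0.0032498 , -0.01202047,  0.05464846]), 'gripper_width': 0.9977595098974158}
[('IKError', <class 'plant.IKError'>), ('grip_depth', 0.0187)]
side [[458.51072843721965, 0.0, 316.8494698455014], [0.0, 458.51072843721965, 235.90286599758318], [0.0, 0.0, 1.0]] [[-0.9982, -0.053, 0.0295, 0.5272], [-0.0585, 0.7109, -0.7009, 0.9623], [0.0162, -0.7013, -0.7127, 0.9524], [0.0, 0.0, 0.0, 1.0]]
top [[482.6117870044965, 0.0, 325.08830864537344], [0.0, 482.6117870044965, 229.51127007627082], [0.0, 0.0, 1.0]] [[0.0056, -0.9813, 0.1922, 0.2934], [-1.0, -0.0065, -0.0039, 0.1253], [0.005, -0.1921, -0.9814, 1.4257], [0.0, 0.0, 0.0, 1.0]]
wrist [[374.558007679611, 0.0, 315.59382847307825], [0.0, 374.558007679611, 242.1127044790173], [0.0, 0.0, 1.0]] [[1.0, -0.0012, 0.0002, 0.0003], [0.0011, 0.9555, 0.2949, -0.0749], [-0.0005, -0.2949, 0.9555, -0.1437], [0.0, 0.0, 0.0, 1.0]]
```

View pics/side0.png

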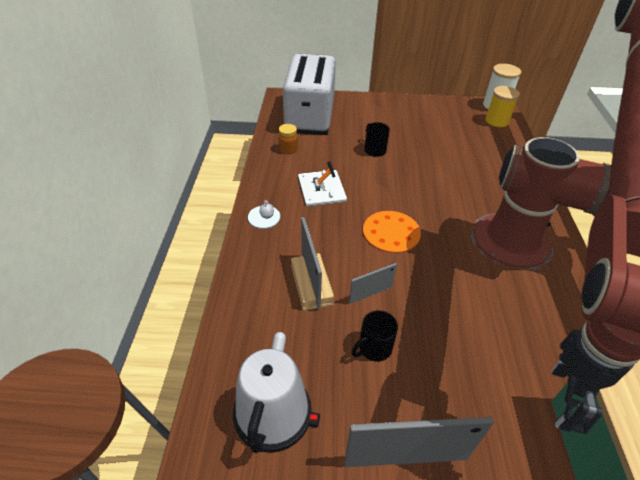

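View pics/top0.png

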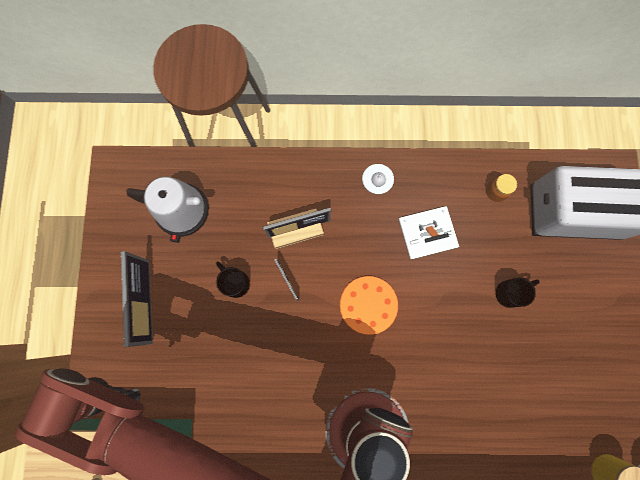

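View pics/wrist0.png

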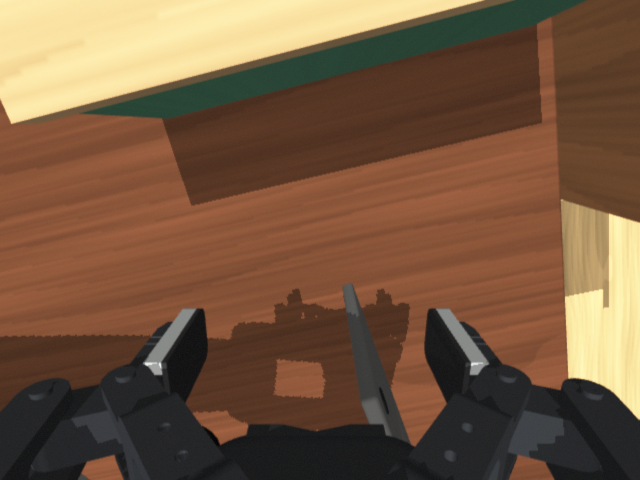

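```bash
cat > h.py <<'E'
import numpy as np, cv2
def load(n): return dict(np.load(f"pics/{n}.npz"))
def cloud(f,T=None):
    K=f["K"];z=f["z_map"];v,u=np.mgrid[0:480,0:640]
    P=np.stack([(u-K[0,2])*z/K[0,0],(v-K[1,2])*z/K[1,1],z],-1)
    if T is None: T=f["world_from_camera"]
    W=P@T[:3,:3].T+T[:3,3]; W[z==0]=np.nan
    return W
def crop(f,u0,u1,v0,v1,s,name):
    im=f["frame"][v0:v1,u0:u1,::-1]; cv2.imwrite(f"pics/{name}.png",cv2.resize(im,None,fx=s,fy=s,interpolation=cv2.INTER_CUBIC))
E
python3 - <<'E'
from h import *
t=load("top0");s=load("side0")
crop(t,250,480,170,310,3.4,"tc0"); crop(s,240,420,150,320,3.5,"sc0")
W=cloud(t);V=cloud(s)
for (u,v) in [(403,217),(448,207),(459,243),(414,258),(430,245)]: print('stand',u,v,W[v,u].round(4))
for (u,v) in [(265,235),(329,208),(330,217),(267,230),(298,238)]: print('dock',u,v,W[v,u].round(4))
for (u,v) in [(300,190),(338,180),(345,197),(308,202)]: print('side stand',u,v,V[v,u].round(4))
E
```

```text
stand 403 217 [ 0.6103 -0.1142  0.0107]
stand 448 207 [ 0.6451 -0.2542 -0.0014]
stand 459 243 [ 5.340e-01 -2.821e-01 -1.000e-04]
stand 414 258 [ 0.4859 -0.1429  0.0142]
stand 430 245 [ 0.5249 -0.1914  0.015 ]
dock 265 235 [0.5539 0.2995 0.0038]
dock 329 208 [0.6033 0.1099 0.1482]
dock 330 217 [0.5978 0.1059 0.0604]
dock 267 230 [0.545  0.2791 0.1286]
dock 298 238 [0.5394 0.1987 0.0378]
side stand 300 190 [ 0.6327 -0.1732  0.0039]
side stand 338 180 [ 0.5121 -0.2213  0.0142]
side stand 345 197 [ 0.4881 -0.1348  0.0169]
side stand 308 202 [ 0.6017 -0.1018  0.0173]
```

View pics/tc0.png

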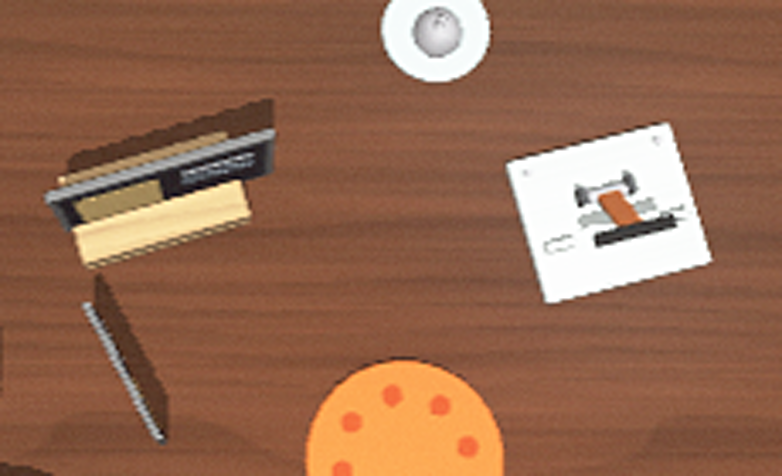

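View pics/sc0.png

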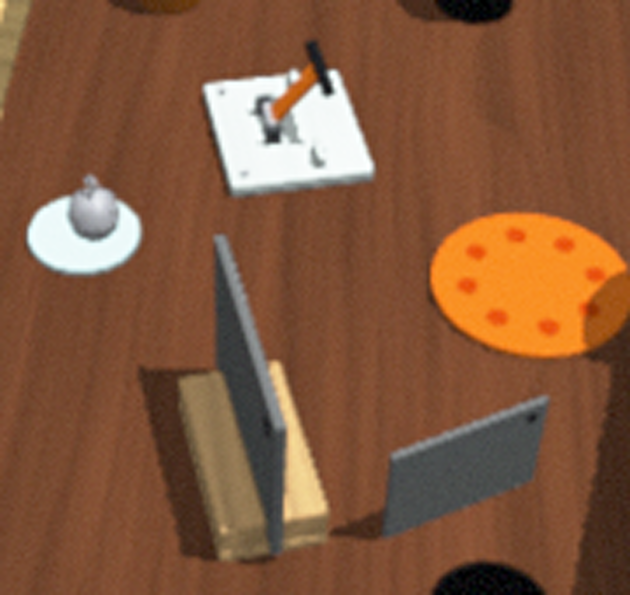

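```bash
cat >> h.py <<'E'
def rays(f,uv,z):
    K=f["K"];T=f["world_from_camera"];uv=np.asarray(uv,float)
    d=np.c_[(uv[:,0]-K[0,2])/K[0,0],(uv[:,1]-K[1,2])/K[1,1],np.ones(len(uv))]@T[:3,:3].T
    s=(z-T[2,3])/d[:,2]; return T[:3,3]+d*s[:,None]
E
python3 - <<'E'
from h import *
for n in("top0","side0"):
    f=load(n);W=cloud(f);im=f["frame"].astype(int)
    # stand mask
    m=(im.min(-1)>150)&(im.max(-1)-im.min(-1)<40)&(np.abs(W[...,0]-.565)<.12)&(np.abs(W[...,1]+.19)<.12)&(W[...,2]<.04)
    m=m.astype(np.uint8); k,l,st,_=cv2.connectedComponentsWithStats(m);i=1+st[1:,4].argmax()
    m=(l==i).astype(np.uint8)
    c=max(cv2.findContours(m,0,1)[0],key=cv2.contourArea)[:,0]
    P=rays(f,c,.014); h=cv2.minAreaRect((P[:,:2]*1000).astype(np.float32)); print(n,'stand',h)
    g=(np.abs(W[...,0]-.45)<.04)&(np.abs(W[...,1]-.0)<.3); print('ledge z',np.nanmedian(W[g][:,2]))
    p=W[(l==i)];print('plate z',np.nanmedian(p[:,2]))
    # tablet: points z 0.06..0.16 near dock
    g=(np.abs(W[...,0]-.57)<.1)&(np.abs(W[...,1]-.19)<.13)&(W[...,2]>.06)&(W[...,2]<.17)
    p=W[g]; print('tab n',len(p), p.min(0),p.max(0))
    hst=cv2.minAreaRect((p[:,:2]*1000).astype(np.float32));print(hst)
    for zl in (.07,.09,.11,.13,.145):
        q=p[np.abs(p[:,2]-zl)<.01]
        if len(q)>10: 
            a=np.polyfit(q[:,1],q[:,0],1);print(zl,len(q),a, 'x at y=.19',np.polyval(a,.19), q[:,1].min(),q[:,1].max())
    g=(np.abs(W[...,0]-.57)<.1)&(np.abs(W[...,1]-.19)<.13)&(np.abs(W[...,2]-.038)<.006)&(im[...,0]>140)
    p=W[g];print('dock',cv2.minAreaRect((p[:,:2]*1000).astype(np.float32)))
E
```

```text
top0 stand ((564.103271484375, -188.37081909179688), (128.6961669921875, 150.91323852539062), 14.625762939453125)
ledge z 0.000282310897415039
plate z 0.014406712900829843
tab n 688 [0.47000549 0.10587159 0.06005269] [0.60325677 0.28747589 0.15702974]
((565.2015991210938, 207.0407257080078), (79.92913818359375, 201.44754028320312), 39.81951141357422)
0.07 94 [-0.30523496  0.62928417] x at y=.19 0.5712895296059712 0.10587158555569916 0.2849844016605529
0.09 98 [-0.32201268  0.63159681] x at y=.19 0.5704143995217512 0.10625903519462365 0.28354742060532545
0.11 104 [-0.30265758  0.62868201] x at y=.19 0.5711770681531931 0.10650292063108473 0.28441711395825864
0.13 120 [-0.30288383  0.6289241 ] x at y=.19 0.571376169224063 0.10687572852682696 0.2855084125883731
0.145 300 [-0.30125234  0.6321787 ] x at y=.19 0.5749407572116095 0.10704310639634254 0.2874758909569424
dock ((571.0020751953125, 207.3583221435547), (80.7061538696289, 149.029296875), 17.130756378173828)
side0 stand ((564.6280517578125, -188.35850524902344), (131.4355926513672, 159.21646118164062), 14.77464485168457)
ledge z 0.002138400516032146
plate z 0.015608481940628749
tab n 718 [0.47016643 0.10713101 0.06027917] [0.60528376 0.29054823 0.15574192]
((542.729736328125, 187.2139129638672), (87.65560913085938, 191.2449493408203), 19.936330795288086)
0.07 107 [-0.40286556  0.65405499] x at y=.19 0.5775105374514182 0.11165137488161636 0.29054822751789267
0.09 109 [-0.36843128  0.64921282] x at y=.19 0.5792108749112537 0.11265906164909956 0.2897870992280489
0.11 119 [-0.3187907  0.6420839] x at y=.19 0.5815136640742359 0.11150446640643685 0.2898362305083967
0.13 113 [-0.32295523  0.64286243] x at y=.19 0.5815009387209978 0.1133166410760108 0.2898875022377875
0.145 297 [-0.30527649  0.63661612] x at y=.19 0.5786135879345389 0.10713101482538279 0.28991136363843784
dock ((571.043701171875, 210.247314453125), (79.19674682617188, 150.531494140625), 17.188852310180664)
```

```bash
cat >> h.py <<'E'
A=np.deg2rad(14.7); SO=np.array([.5594,-.1896,0]); RS=np.array([[np.cos(A),-np.sin(A),0],[np.sin(A),np.cos(A),0],[0,0,1]])
def s2w(p): return SO+RS@np.asarray(p,float)
def w2s(p): return (np.asarray(p,float)-SO)@RS
E
python3 - <<'E'
from h import *
for n in("top0","side0"):
    f=load(n);W=cloud(f);im=f["frame"].astype(int)
    S=w2s(W)
    near=(np.abs(S[...,0]-5)<65e3)&(np.abs(S[...,0])<.09)&(np.abs(S[...,1])<.075)&(S[...,2]>.005)
    bar=near&(im.max(-1)<60)&(S[...,2]>.045)
    og=near&(im[...,0]-im[...,2]>60)&(S[...,2]>.02)
    p=S[bar];print(n,'bar',len(p),np.median(p,0).round(4),p.min(0).round(3),p.max(0).round(3))
    p=S[og];print('leg',len(p));
    a=np.polyfit(p[:,0],p[:,2],1);print('slope deg',np.degrees(np.arctan(a[0])),a, p.min(0).round(3),p.max(0).round(3))
    # prongs
    pr=near&(im.min(-1)>120)&(S[...,2]>.02);p=S[pr];print('prong',len(p)); 
    for sg in(-1,1):
        q=p[(p[:,1]*sg>.03)]; print(sg,len(q),np.median(q,0).round(4) if len(q) else '')
    for (x,y,z) in [(-.018,.052,.027),(-.018,-.052,.027),(.02,0,.024)]:
        c=np.linalg.inv(f["world_from_camera"])@np.r_[s2w([x,y,z]),1];print('px',(f["K"]@c[:3]/c[2])[:2].round(1))
E
```

```text
top0 bar 37 [-0.0232  0.0016  0.0795] [-0.028 -0.034  0.073] [-0.019  0.034  0.086]
leg 77
slope deg -50.58665330544404 [-1.2168419   0.05328287] [-0.016 -0.011  0.028] [0.02  0.01  0.075]
prong 170
-1 41 [-0.011  -0.0576  0.0243]
1 46 [-0.0128  0.0498  0.0247]
px [414.7 242.9]
px [448.5 234.3]
px [427.7 226.6]
side0 bar 37 [-0.0213  0.0033  0.0829] [-0.026 -0.03   0.075] [-0.018  0.035  0.087]
leg 80
slope deg -50.5567894354426 [-1.21554972  0.0555514 ] [-0.017 -0.012  0.032] [0.018 0.016 0.082]
prong 96
-1 9 [-0.0098 -0.0573  0.0288]
1 29 [-0.0114  0.0566  0.0245]
px [332.2 192. ]
px [325.3 171.9]
px [317.  183.7]
```

```bash
cat >> h.py <<'E'
from scipy.spatial.transform import Rotation as R
def q2R(q): return R.from_quat(np.r_[q[1:],q[0]])
def tool_target(pos,yawx,tilt=0):
    "tool down, tool x axis at world yaw yawx (rad); tilt about tool... later"
    x=np.array([np.cos(yawx),np.sin(yawx),0]);z=np.array([0,0,-1.]);y=np.cross(z,x)
    return np.array(pos),R.from_matrix(np.c_[x,y,z])
def plan(p,r,wps,grip):
    """wps: list (pos,Rot,n). linear, equal rows"""
    out=[]
    for pt,rt,n in wps:
        p0,r0=p,r
        rv=(r0.inv()*rt).as_rotvec()
        for i in range(1,n+1):
            tr=np.round(rv/n/np.deg2rad(5),2)
            dw=p0+(pt-p0)*i/n-p
            t=np.round(r.inv().apply(dw)/.04,2)   # shift along tool axes as before row
            out.append([*(tr+0.).tolist(),*(t+0.).tolist(),grip])
            p=p+r.apply(t*.04); r=r*R.from_rotvec(tr*np.deg2rad(5))
    for i in range(0,len(out),8): print(str(out[i:i+8]).replace(' ',''))
    print('end',p.round(4),'max',np.abs(np.array(out)[:,:6]).max(0)); return p,r
E
python3 - <<'E'
from h import *
from plant import state
s=state();p=s["tool_pos"];r=q2R(s["tool_rot"]);print(r.as_matrix().round(3))
Y=A+np.pi/2
tgt=s2w([-.060,0,.2]);print(tgt)
_,rt=tool_target([0]*3,Y)
p1=np.array([.15,.60,.34])
plan(p,r,[(p1,r,3),(np.array([.42,.25,.34]),rt,13),(np.array([tgt[0],tgt[1],.30]),rt,12),(np.array([tgt[0],tgt[1],.068]),rt,8)],-1)
E
```

```text
[[ 0.229  0.973 -0.001]
 [ 0.973 -0.229 -0.002]
 [-0.002 -0.    -1.   ]]
[ 0.50136393 -0.20482548  0.2       ]
[[0.0,0.0,0.0,-0.05,0.07,-0.91,-1],[0.0,0.0,0.0,-0.05,0.08,-0.92,-1],[0.0,0.0,0.0,-0.06,0.07,-0.91,-1],[0.0,0.0,-0.43,-0.54,0.66,0.0,-1],[0.0,0.0,-0.43,-0.56,0.64,0.0,-1],[0.0,0.0,-0.43,-0.58,0.62,0.0,-1],[0.0,0.0,-0.43,-0.61,0.59,0.0,-1],[0.0,0.0,-0.43,-0.63,0.57,0.0,-1]]
[[0.0,0.0,-0.43,-0.65,0.55,0.0,-1],[0.0,0.0,-0.43,-0.67,0.52,0.0,-1],[0.0,0.0,-0.43,-0.69,0.5,0.0,-1],[0.0,0.0,-0.43,-0.7,0.47,0.01,-1],[0.0,0.0,-0.43,-0.73,0.45,0.0,-1],[0.0,0.0,-0.43,-0.74,0.42,0.0,-1],[0.0,0.0,-0.43,-0.75,0.38,0.0,-1],[0.0,0.0,-0.43,-0.77,0.36,0.0,-1]]
[[0.0,0.0,0.0,-0.96,-0.08,0.08,-1],[0.0,0.0,0.0,-0.96,-0.07,0.09,-1],[0.0,0.0,0.0,-0.96,-0.08,0.08,-1],[0.0,0.0,0.0,-0.96,-0.08,0.09,-1],[0.0,0.0,0.0,-0.96,-0.07,0.08,-1],[0.0,0.0,0.0,-0.96,-0.08,0.09,-1],[0.0,0.0,0.0,-0.96,-0.08,0.08,-1],[0.0,0.0,0.0,-0.96,-0.07,0.09,-1]]
[[0.0,0.0,0.0,-0.96,-0.08,0.08,-1],[0.0,0.0,0.0,-0.96,-0.08,0.09,-1],[0.0,0.0,0.0,-0.96,-0.07,0.08,-1],[0.0,0.0,0.0,-0.96,-0.08,0.08,-1],[0.0,0.0,0.0,0.0,0.0,0.73,-1],[0.0,0.0,0.0,0.0,0.0,0.72,-1],[0.0,0.0,0.0,0.0,0.0,0.73,-1],[0.0,0.0,0.0,0.01,0.0,0.72,-1]]
[[0.0,0.0,0.0,0.0,0.0,0.73,-1],[0.0,0.0,0.0,0.0,0.01,0.72,-1],[0.0,0.0,0.0,0.0,0.0,0.73,-1],[0.0,0.0,0.0,0.0,0.0,0.72,-1]]
end [ 0.5015 -0.2048  0.0682] max [0.   0.   0.43 0.96 0.66 0.92]
```

Emit:
carry_out --moves '[[[0, 0, 0, -0.05, 0.07, -0.91, -1], [0, 0, 0, -0.05, 0.07, -0.91, -1], [0, 0, 0, -0.05, 0.07, -0.91, -1], [0, 0, -0.43, -0.54, 0.66, 0, -1], [0, 0, -0.43, -0.56, 0.64, 0, -1], [0, 0, -0.43, -0.58, 0.62, 0, -1], [0, 0, -0.43, -0.61, 0.59, 0, -1], [0, 0, -0.43, -0.63, 0.57, 0, -1]]]'

```text
time: 0.82
tool_pos: [0.254, 0.4645, 0.3401]
tool_rot: [0.0, 0.721, 0.693, -0.0]
contact_force: [0.3, 0.0, 0.0]
gripper_width: 0.001
```

Emit:
carry_out --moves '[[[0, 0, -0.43, -0.65, 0.55, 0, -1], [0, 0, -0.43, -0.67, 0.52, 0, -1], [0, 0, -0.43, -0.69, 0.5, 0, -1], [0, 0, -0.43, -0.7, 0.47, 0, -1], [0, 0, -0.43, -0.73, 0.45, 0, -1], [0, 0, -0.43, -0.74, 0.42, 0, -1], [0, 0, -0.43, -0.75, 0.38, 0, -1], [0, 0, -0.43, -0.77, 0.36, 0, -1]]]'

```text
time: 1.48
tool_pos: [0.4201, 0.2493, 0.3403]
tool_rot: [-0.0, 0.61, 0.792, -0.0]
contact_force: [0.4, 0.7, 0.1]
gripper_width: 0.001
```

Emit:
carry_out --moves '[[[0, 0, 0, -0.96, -0.08, 0.08, -1], [0, 0, 0, -0.96, -0.08, 0.08, -1], [0, 0, 0, -0.96, -0.08, 0.08, -1], [0, 0, 0, -0.96, -0.08, 0.08, -1], [0, 0, 0, -0.96, -0.08, 0.08, -1], [0, 0, 0, -0.96, -0.08, 0.08, -1], [0, 0, 0, -0.96, -0.08, 0.08, -1], [0, 0, 0, -0.96, -0.08, 0.08, -1]]]'

```text
time: 2.15
tool_pos: [0.4727, -0.0546, 0.3146]
tool_rot: [0.0, 0.611, 0.792, 0.0]
contact_force: [0.8, 0.2, 0.4]
gripper_width: -0.003
```

Emit:
carry_out --moves '[[[0, 0, 0, -0.96, -0.08, 0.08, -1], [0, 0, 0, -0.96, -0.08, 0.08, -1], [0, 0, 0, -0.96, -0.08, 0.08, -1], [0, 0, 0, -0.96, -0.08, 0.08, -1], [0, 0, 0, 0, 0, 0.7, -1], [0, 0, 0, 0, 0, 0.7, -1], [0, 0, 0, 0, 0, 0.7, -1]]]'

```text
time: 2.73
tool_pos: [0.4995, -0.2056, 0.2171]
tool_rot: [0.0, 0.611, 0.791, 0.0]
contact_force: [-0.4, 1.2, -0.6]
gripper_width: 0.001
```

```bash
python3 - <<'E'
from h import *
from plant import state,grab_frame
s=state();p=s["tool_pos"];r=q2R(s["tool_rot"]);print(s["time"],p,w2s(p),np.degrees(np.arctan2(*(r.as_matrix()[1::-1,0]))),r.as_matrix()[:,2],s["contact_force"],s["joint_pos"])
f=grab_frame("wrist");cv2.imwrite("pics/w1.png",f["frame"][:,:,::-1])
_,rt=tool_target([0]*3,A+np.pi/2)
plan(p,r,[(s2w([-.060,0,.068]),rt,6)],-1)
E
```

```text
2.7333 [ 0.49953376 -0.20560444  0.21705863] [-0.06196794 -0.00028904  0.21705863] 104.62428886910423 [ 4.68135430e-04 -1.51973234e-04 -9.99999879e-01] [-0.37245651  1.17227747 -0.62654885] [-5.28308916e-01 -1.42065132e-01  1.82533052e+00  1.05392940e-04
  1.45784635e+00 -2.35435914e+00]
[[0.0,0.0,0.0,0.0,0.01,0.62,-1],[0.0,0.0,0.0,0.0,0.01,0.62,-1],[0.0,0.0,0.0,0.0,0.0,0.62,-1],[0.0,0.0,0.0,0.01,0.01,0.62,-1],[0.0,0.0,0.0,0.0,0.01,0.63,-1],[0.0,0.0,0.0,0.0,0.01,0.62,-1]]
end [ 0.5014 -0.2047  0.0679] max [0.   0.   0.   0.01 0.01 0.63]
```

View pics/w1.png

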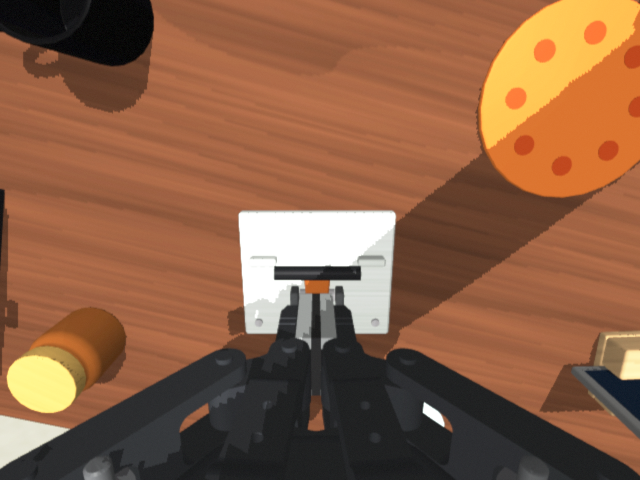

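Emit:
carry_out --moves '[[[0, 0, 0, 0, 0.01, 0.62, -1], [0, 0, 0, 0, 0.01, 0.62, -1], [0, 0, 0, 0, 0.01, 0.62, -1], [0, 0, 0, 0, 0.01, 0.62, -1], [0, 0, 0, 0, 0.1, 0.62, -1], [0, 0, 0, 0, 0.2, 0.62, -1], [0, 0, 0, 0, 0.1, 0, -1], [0, 0, 0, 0, 0, 0, -1]]]'

```text
time: 3.45
tool_pos: [0.5164, -0.1994, 0.0687]
tool_rot: [-0.001, 0.61, 0.792, -0.0]
contact_force: [0.5, -0.2, -0.1]
gripper_width: -0.001
```

Emit:
carry_out --moves '[[[0, 0, 0, 0, 0.05, 0, -1], [0, 0, 0, 0, 0.05, 0, -1], [0, 0, 0, 0, 0.05, 0, -1]]]'

```text
time: 3.7
tool_pos: [0.5229, -0.1994, 0.0715]
tool_rot: [0.001, 0.611, 0.792, -0.001]
contact_force: [-3.1, -1.2, 2.5]
gripper_width: -0.002
```

```bash
python3 - <<'E'
from h import *
from plant import state,grab_frame
s=state();p=s["tool_pos"];print(s["time"],w2s(p),RS.T@s["contact_force"])
f=grab_frame("wrist");crop(f,200,440,180,400,3,"w2")
E
```

```text
3.7 [-0.03776853 -0.0002743   0.07152427] [-3.31205296 -0.42210582  2.50353444]
```

View pics/w2.png

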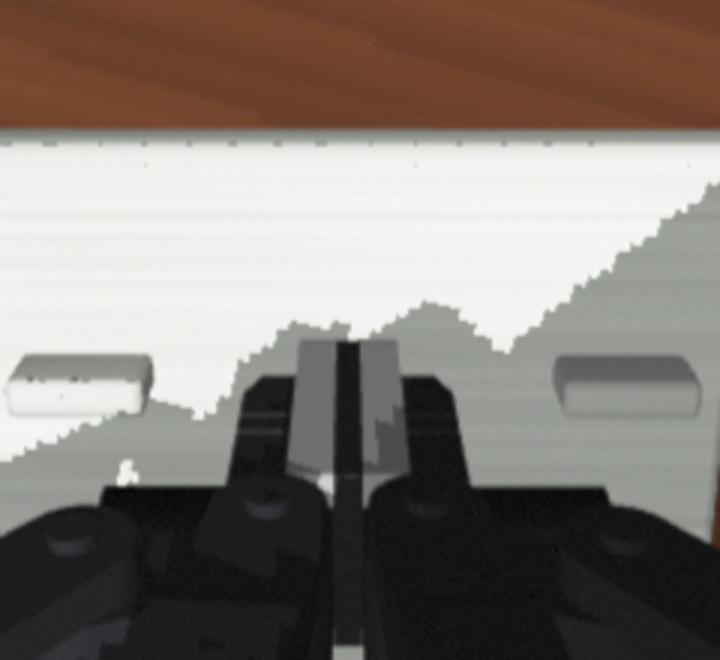

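Emit:
carry_out --moves '[[[0, 0, 0, 0, 0.08, -0.06, -1], [0, 0, 0, 0, 0.09, -0.05, -1], [0, 0, 0, 0, 0.09, -0.05, -1], [0, 0, 0, 0, 0.09, -0.04, -1], [0, 0, 0, 0, 0.1, -0.04, -1], [0, 0, 0, 0, 0.1, -0.03, -1], [0, 0, 0, 0, 0.1, -0.03, -1], [0, 0, 0, 0, 0.1, -0.02, -1]]]'

```text
time: 4.42
tool_pos: [0.552, -0.1907, 0.0822]
tool_rot: [0.0, 0.611, 0.792, 0.0]
contact_force: [-1.2, -0.2, 1.4]
gripper_width: 0.001
```

```bash
python3 - <<'E'
from h import *
from plant import state,grab_frame
s=state();p=s["tool_pos"];print(s["time"],w2s(p),RS.T@s["contact_force"])
f=grab_frame("side");crop(f,270,390,130,230,6,"s2")
E
```

```text
4.4167 [-0.00741632  0.00078873  0.08220525] [-1.16861501  0.09198524  1.40226631]
```

View pics/s2.png

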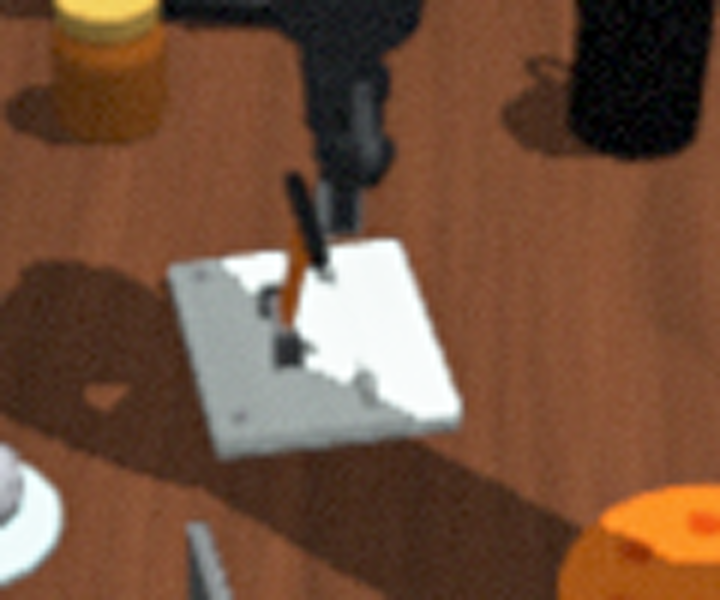

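Emit:
carry_out --moves '[[[0, 0, 0, 0, 0.1, -0.01, -1], [0, 0, 0, 0, 0.1, -0.01, -1], [0, 0, 0, 0, 0.1, 0, -1], [0, 0, 0, 0, 0.06, 0, -1], [0, 0, 0, 0, 0.03, 0, -1], [0, 0, 0, 0, 0.03, 0, -1], [0, 0, 0, 0, 0.02, 0, -1], [0, 0, 0, 0, 0.02, 0, -1]]]'

```text
time: 5.13
tool_pos: [0.5693, -0.1862, 0.0829]
tool_rot: [-0.0, 0.611, 0.792, 0.0]
contact_force: [-1.0, -0.8, 0.9]
gripper_width: 0.004
```

Emit:
carry_out --moves '[[[0, 0, 0, 0, 0.02, 0, -1], [0, 0, 0, 0, 0.02, 0, -1], [0, 0, 0, 0, 0.02, 0, -1]]]'

```text
time: 5.38
tool_pos: [0.5715, -0.1856, 0.0828]
tool_rot: [-0.0, 0.611, 0.792, -0.0]
contact_force: [-1.1, 0.3, 0.6]
gripper_width: 0.001
```

```bash
cat > st.py <<'E'
from h import *
from plant import state
s=state();p=s["tool_pos"];print(s["time"],w2s(p).round(5),(RS.T@s["contact_force"]).round(2),s["gripper_width"])
E
python3 st.py
```

```text
5.3833 [0.01274 0.00077 0.08281] [-1.01  0.55  0.59] 0.0013034567699225798
```

Emit:
carry_out --moves '[[[0, 0, 0, 0, 0.01, 0, -1], [0, 0, 0, 0, 0.01, 0, -1], [0, 0, 0, 0, 0.01, 0, -1], [0, 0, 0, 0, 0.01, 0, -1]]]'

```text
time: 5.72
tool_pos: [0.573, -0.1852, 0.0827]
tool_rot: [-0.0, 0.611, 0.792, -0.0]
contact_force: [-0.9, -0.7, -0.3]
gripper_width: -0.002
```

Emit:
carry_out --moves '[[[0, 0, 0, 0, 0.01, 0, -1], [0, 0, 0, 0, 0.01, 0, -1], [0, 0, 0, 0, 0.01, 0, -1], [0, 0, 0, 0, 0.01, 0, -1]]]'

```text
time: 6.05
tool_pos: [0.5747, -0.1848, 0.0829]
tool_rot: [-0.0, 0.611, 0.792, 0.0]
contact_force: [-0.9, 0.4, -0.8]
gripper_width: -0.002
```

```bash
python3 st.py
```

```text
6.05 [0.01598 0.00077 0.08286] [-0.77  0.62 -0.77] -0.0017770791507111074
```

Emit:
carry_out --moves '[[[0, 0, 0, 0, 0.01, 0, -1], [0, 0, 0, 0, 0.01, 0, -1], [0, 0, 0, 0, 0.01, 0, -1]]]'

```text
time: 6.3
tool_pos: [0.5759, -0.1845, 0.0829]
tool_rot: [-0.0, 0.611, 0.792, 0.0]
contact_force: [-1.6, -0.4, -0.6]
gripper_width: -0.001
```

Emit:
carry_out --moves '[[[0, 0, 0, 0, 0.01, 0, -1], [0, 0, 0, 0, 0.01, 0, -1]]]'

```text
time: 6.47
tool_pos: [0.576, -0.1845, 0.0828]
tool_rot: [-0.001, 0.611, 0.792, -0.001]
contact_force: [-5.3, -1.1, 0.9]
gripper_width: 0.002
```

```bash
python3 st.py
```

```text
6.4667 [0.01737 0.00075 0.08284] [-5.4   0.33  0.93] 0.0015566908964240599
```

Emit:
carry_out --moves '[[[0, 0, 0, 0, 0.01, 0, -1], [0, 0, 0, 0, 0, 0, -1]]]'

```text
time: 6.63
tool_pos: [0.576, -0.1845, 0.0828]
tool_rot: [-0.001, 0.611, 0.792, -0.001]
contact_force: [-5.5, -1.4, 1.9]
gripper_width: -0.001
```

Emit:
carry_out --moves '[[[0, 0, 0, 0, 0.01, 0, -1], [0, 0, 0, 0, 0, 0, -1]]]'

```text
time: 6.8
tool_pos: [0.5761, -0.1845, 0.0828]
tool_rot: [-0.001, 0.611, 0.792, -0.001]
contact_force: [-7.1, -0.9, 3.2]
gripper_width: -0.002
```

Emit:
carry_out --moves '[[[0, 0, 0, 0, 0.02, 0, -1], [0, 0, 0, 0, 0, 0, -1]]]'

```text
time: 6.97
tool_pos: [0.5762, -0.1844, 0.0828]
tool_rot: [-0.002, 0.611, 0.792, -0.002]
contact_force: [-9.5, -1.4, 4.8]
gripper_width: -0.002
```

Emit:
carry_out --moves '[[[0, 0, 0, 0, 0, 0, -1], [0, 0, 0, 0, 0, 0, -1], [0, 0, 0, 0, 0, 0, -1], [0, 0, 0, 0, 0, 0, -1]]]'

```text
time: 7.3
tool_pos: [0.5762, -0.1844, 0.0828]
tool_rot: [-0.002, 0.611, 0.792, -0.002]
contact_force: [-9.3, -2.1, 4.2]
gripper_width: 0.003
```

Emit:
carry_out --moves '[[[0, 0, 0, 0, 0, 0, -1], [0, 0, 0, 0, 0, 0, -1], [0, 0, 0, 0, 0, 0, -1]]]'

```text
time: 7.55
tool_pos: [0.5762, -0.1844, 0.0828]
tool_rot: [-0.002, 0.611, 0.792, -0.002]
contact_force: [-9.4, -1.4, 3.4]
gripper_width: 0.002
```

```bash
python3 st.py
```

```text
7.55 [0.01755 0.00077 0.08276] [-9.41  1.05  3.41] 0.002394261315370037
```

Emit:
carry_out --moves '[[[0, 0, 0, 0, -0.1, 0, -1], [0, 0, 0, 0, -0.4, 0, -1], [0, 0, 0, 0, -0.6, -0.5, -1], [0, 0, 0, 0, 0, -1, -1], [0, 0, 0, 0, 0, -1, -1], [0, 0, 0, 0, 0, -1, -1], [0, 0, 0, 0, 0, -1, -1], [0, 0, 0, 0, 0, -0.5, -1]]]'

```text
time: 8.22
tool_pos: [0.5378, -0.1958, 0.2902]
tool_rot: [0.005, 0.611, 0.792, 0.002]
contact_force: [0.7, -0.8, 0.3]
gripper_width: 0.001
```

```bash
python3 - <<'E'
from h import *
from plant import state,grab_frame
s=state();p=s["tool_pos"];r=q2R(s["tool_rot"]);print(s["time"],p,w2s(p))
f=grab_frame("side");np.savez("pics/side1.npz",**f);crop(f,270,390,130,230,6,"s3")
W=cloud(f);im=f["frame"].astype(int);S=w2s(W)
near=(np.abs(S[...,0])<.09)&(np.abs(S[...,1])<.07)
b=near&(im.max(-1)<70)&(S[...,2]>.06)&(S[...,2]<.11);q=S[b];print(len(q),np.median(q,0),q.min(0),q.max(0))
_,rt=tool_target([0]*3,np.deg2rad(17))
plan(p,r,[(np.array([.53,.02,.32]),rt*R.from_euler('z',-44,degrees=True),9),(np.array([.574,.198,.29]),rt,11)],.6)
E
```

```text
8.2167 [ 0.53780802 -0.19581044  0.29020159] [-0.02246118 -0.00052803  0.29020159]
45 [0.03576125 0.00369902 0.09741774] [ 0.02950962 -0.03310751  0.09057436] [0.04036586 0.03493043 0.10025078]
[[0.01,0.0,0.97,0.58,0.13,-0.09,0.6],[0.01,0.0,0.97,0.6,0.08,-0.08,0.6],[0.01,0.0,0.97,0.6,0.04,-0.09,0.6],[0.01,0.0,0.97,0.6,-0.02,-0.08,0.6],[0.01,0.0,0.97,0.59,-0.07,-0.09,0.6],[0.01,0.0,0.97,0.59,-0.12,-0.08,0.6],[0.01,0.0,0.97,0.57,-0.17,-0.09,0.6],[0.01,0.0,0.97,0.56,-0.22,-0.08,0.6]]
[[0.01,0.0,0.97,0.54,-0.26,-0.09,0.6],[0.0,0.0,0.8,0.4,-0.11,0.07,0.6],[0.0,0.0,0.8,0.4,-0.14,0.06,0.6],[0.0,0.0,0.8,0.38,-0.16,0.07,0.6],[0.0,0.0,0.8,0.37,-0.19,0.07,0.6],[0.0,0.0,0.8,0.36,-0.21,0.07,0.6],[0.0,0.0,0.8,0.34,-0.24,0.06,0.6],[0.0,0.0,0.8,0.32,-0.27,0.07,0.6]]
[[0.0,0.0,0.8,0.31,-0.28,0.07,0.6],[0.0,0.0,0.8,0.28,-0.31,0.07,0.6],[0.0,0.0,0.8,0.26,-0.32,0.06,0.6],[0.0,0.0,0.8,0.24,-0.34,0.07,0.6]]
end [0.574  0.1978 0.29  ] max [0.01 0.   0.97 0.6  0.34 0.09]
```

View pics/s3.png

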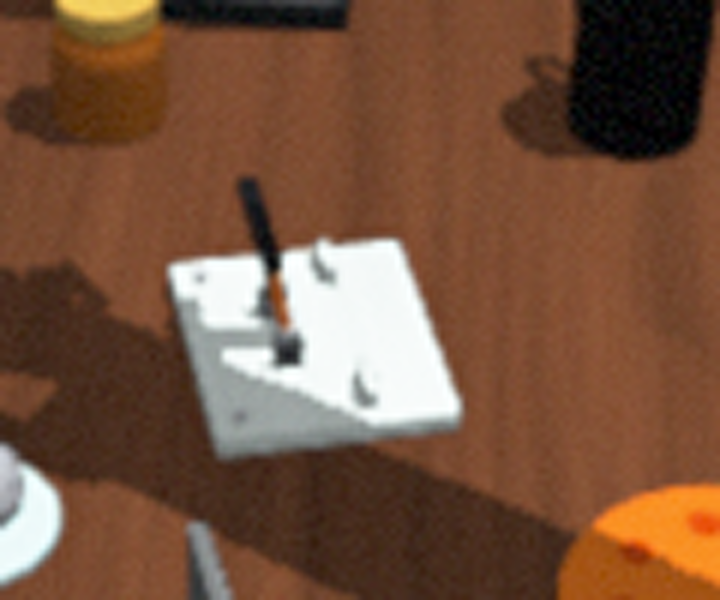

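Emit:
carry_out --moves '[[[0, 0, 0.97, 0.58, 0.13, -0.09, 0.6], [0, 0, 0.97, 0.6, 0.08, -0.08, 0.6], [0, 0, 0.97, 0.6, 0.04, -0.09, 0.6], [0, 0, 0.97, 0.6, -0.02, -0.08, 0.6], [0, 0, 0.97, 0.59, -0.07, -0.09, 0.6], [0, 0, 0.97, 0.59, -0.12, -0.08, 0.6], [0, 0, 0.97, 0.57, -0.17, -0.09, 0.6], [0, 0, 0.97, 0.56, -0.22, -0.08, 0.6]]]'

```text
time: 8.93
tool_pos: [0.5291, -0.002, 0.3104]
tool_rot: [0.0, 0.84, 0.542, 0.001]
contact_force: [-0.4, -0.0, -0.2]
gripper_width: 0.799
```

Emit:
carry_out --moves '[[[0, 0, 0.97, 0.54, -0.26, -0.09, 0.6], [0, 0, 0.8, 0.4, -0.11, 0.07, 0.6], [0, 0, 0.8, 0.4, -0.14, 0.06, 0.6], [0, 0, 0.8, 0.38, -0.16, 0.07, 0.6], [0, 0, 0.8, 0.37, -0.19, 0.07, 0.6], [0, 0, 0.8, 0.36, -0.21, 0.07, 0.6], [0, 0, 0.8, 0.34, -0.24, 0.06, 0.6], [0, 0, 0.8, 0.32, -0.27, 0.07, 0.6]]]'

```text
time: 9.6
tool_pos: [0.5564, 0.1351, 0.2948]
tool_rot: [-0.0, 0.959, 0.283, 0.001]
contact_force: [-0.2, 0.4, 0.1]
gripper_width: 0.797
```

Emit:
carry_out --moves '[[[0, 0, 0.8, 0.31, -0.28, 0.07, 0.6], [0, 0, 0.8, 0.28, -0.31, 0.07, 0.6], [0, 0, 0.8, 0.26, -0.32, 0.06, 0.6], [0, 0, 0.8, 0.24, -0.34, 0.07, 0.6], [0, 0, 0, 0, 0, 0, 0.6], [0, 0, 0, 0, 0, 0, 0.6]]]'

```text
time: 10.1
tool_pos: [0.572, 0.1991, 0.2837]
tool_rot: [-0.0, 0.989, 0.15, 0.0]
contact_force: [-0.4, -0.9, 0.4]
gripper_width: 0.802
```

```bash
python3 - <<'E'
from h import *
from plant import state,grab_frame
s=state();p=s["tool_pos"];r=q2R(s["tool_rot"]);print(s["time"],p,r.as_matrix().round(4).tolist(),s["gripper_width"])
f=grab_frame("wrist");np.savez("pics/wrist2.npz",p=p,q=s["tool_rot"],**f);cv2.imwrite("pics/w3.png",f["frame"][:,:,::-1])
T=np.eye(4);T[:3,:3]=r.as_matrix();T[:3,3]=p;W=cloud(f,T@f["hand_eye"])
a=np.deg2rad(17.0);e=np.array([np.cos(a),np.sin(a)]);n=np.array([-e[1],e[0]])
g=(np.abs(W[...,2]-.15)<.006)&(np.hypot(W[...,0]-.574,W[...,1]-.198)<.13)
q=W[g];print(len(q),q[:,:2].min(0),q[:,:2].max(0),np.median(q,0),cv2.minAreaRect((q[:,:2]*1000).astype(np.float32)))
u=q[:,:2]@n;d=q[:,:2]@e
for lo,hi in((u.min(),u.min()+.04),(u.max()-.04,u.max())):
    m=(u>=lo)&(u<=hi);print('u',lo,hi,'d range',np.percentile(d[m],[2,50,98]))
E
```

```text
10.1 [0.57196289 0.19913426 0.28366999] [[0.9551, 0.2963, -0.0], [0.2963, -0.9551, 0.0002], [0.0001, -0.0002, -1.0]] 0.8017700359239672
2830 [0.54322769 0.10715291] [0.60532281 0.29034651] [0.57018491 0.2112247  0.15096898] ((574.25830078125, 198.65574645996094), (9.004830360412598, 189.7642822265625), 16.840187072753906)
u -0.07279658656741697 -0.03279658656741697 d range [0.60291439 0.60703254 0.6112675 ]
u 0.07696487704777683 0.11696487704777683 d range [0.60360718 0.60775945 0.61154205]
```

View pics/w3.png

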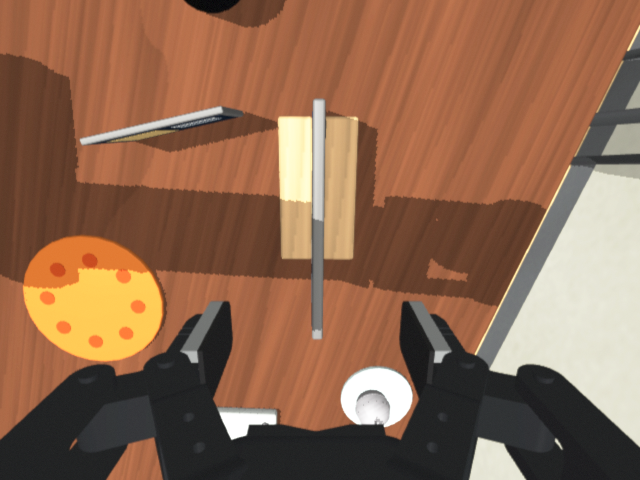

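Emit:
carry_out --moves '[[[0, 0, 0.08, 0.05, 0.03, 0.5, 0.6], [0, 0, 0, 0, 0, 0.9, 0.6], [0, 0, 0, 0, 0, 0.9, 0.6], [0, 0, 0, 0, 0, 0.9, 0.6], [0, 0, 0, 0, 0, 0.6, 0.6], [0, 0, 0, 0, 0, 0.4, 0.6], [0, 0, 0, 0, 0, 0.17, 0.6], [0, 0, 0, 0, 0, 0, 0.6]]]'

```text
time: 10.82
tool_pos: [0.5731, 0.1969, 0.1075]
tool_rot: [0.0, 0.989, 0.145, -0.002]
contact_force: [-0.5, 0.2, 0.0]
gripper_width: 0.799
```

Emit:
carry_out --moves '[[[0, 0, 0, 0, 0, 0, -0.5], [0, 0, 0, 0, 0, 0, -0.5], [0, 0, 0, 0, 0, 0, -1], [0, 0, 0, 0, 0, 0, -1], [0, 0, 0, 0, 0, 0, -1], [0, 0, 0, 0, 0, 0, -1], [0, 0, 0, 0, 0, 0, -1], [0, 0, 0, 0, 0, 0, -1]]]'

```text
time: 11.48
tool_pos: [0.5749, 0.1981, 0.1107]
tool_rot: [-0.0, 0.989, 0.145, 0.001]
contact_force: [-1.3, 0.4, 6.0]
gripper_width: 0.1
```

```bash
python3 st.py
```

```text
11.4833 [0.11341 0.37105 0.11069] [-1.21  0.71  6.02] 0.09971223185106019
```

Emit:
carry_out --moves '[[[0, 0, 0, 0, 0, -0.1, -1], [0, 0, 0, 0, 0, -0.2, -1], [0, 0, 0, 0, 0, -0.3, -1], [0, 0, 0, 0, 0, -0.4, -1], [0, 0, 0, 0, 0, -0.5, -1], [0, 0, 0, 0, 0, -0.7, -1], [0, 0, 0, 0, 0, -0.7, -1], [0, 0, 0, 0, 0, -0.7, -1]]]'

```text
time: 12.15
tool_pos: [0.5733, 0.1978, 0.2545]
tool_rot: [0.0, 0.989, 0.145, -0.001]
contact_force: [0.8, 0.8, -3.1]
gripper_width: 0.096
```

```bash
python3 - <<'E'
from h import *
from plant import state,grab_frame
s=state();p=s["tool_pos"];r=q2R(s["tool_rot"]);print(s["time"],p,r.as_matrix().round(4).tolist(),s["gripper_width"],s["contact_force"])
f=grab_frame("wrist");np.savez("pics/wrist3.npz",p=p,q=s["tool_rot"],**f);cv2.imwrite("pics/w4.png",f["frame"][:,:,::-1])
P=cloud(f,f["hand_eye"]) # tool coords
g=(np.abs(P[...,0])<.015)&(np.abs(P[...,1])<.13)&(P[...,2]>-.06)&(P[...,2]<-.005)
q=P[g];print(len(q),q.min(0).round(4),q.max(0).round(4));
print(np.histogram(q[:,2],bins=11))
for y0 in(-.09,-.075,-.06,-.045,-.03):
    m=np.abs(q[:,1]-y0)<.006
    if m.sum()>5: print(y0,m.sum(),np.percentile(q[m],[5,50,95],axis=0).round(4).tolist())
f=grab_frame("side");np.savez("pics/side3.npz",**f);cv2.imwrite("pics/s4.png",f["frame"][:,:,::-1])
E
```

```text
12.15 [0.57327599 0.19775157 0.25448293] [[0.958, 0.2869, -0.0021], [0.2869, -0.958, -0.0005], [-0.0021, -0.0002, -1.0]] 0.09642095344430657 [ 0.75808357  0.75851992 -3.10791512]
17917 [-0.015  -0.0961 -0.06  ] [ 0.015   0.0301 -0.005 ]
(array([ 751,  831, 1208, 8341, 4727,  539,  426,  350,  299,  265,  180]), array([-0.05996375, -0.05496815, -0.04997256, -0.04497696, -0.03998137,
       -0.03498577, -0.02999017, -0.02499458, -0.01999898, -0.01500339,
       -0.01000779, -0.0050122 ]))
-0.09 1733 [[-0.0036, -0.095, -0.0415], [0.0004, -0.0897, -0.0403], [0.0044, -0.0846, -0.0388]]
-0.075 1687 [[-0.0037, -0.0804, -0.0415], [0.0004, -0.0752, -0.0403], [0.0047, -0.0696, -0.0378]]
-0.06 1428 [[-0.0038, -0.0654, -0.0414], [0.0003, -0.0601, -0.0403], [0.0045, -0.0546, -0.0386]]
-0.045 1234 [[-0.0037, -0.0504, -0.0413], [0.0003, -0.0452, -0.0403], [0.0044, -0.0396, -0.0388]]
-0.03 1128 [[-0.0039, -0.0355, -0.0414], [0.0003, -0.0302, -0.0403], [0.0045, -0.0247, -0.0385]]
```

View pics/w4.png

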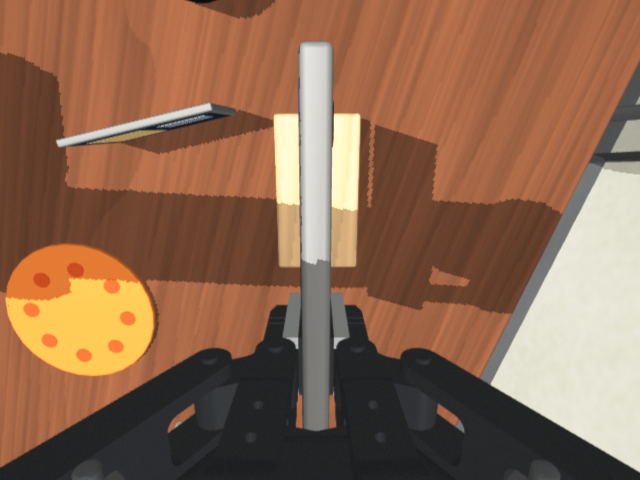

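View pics/s4.png

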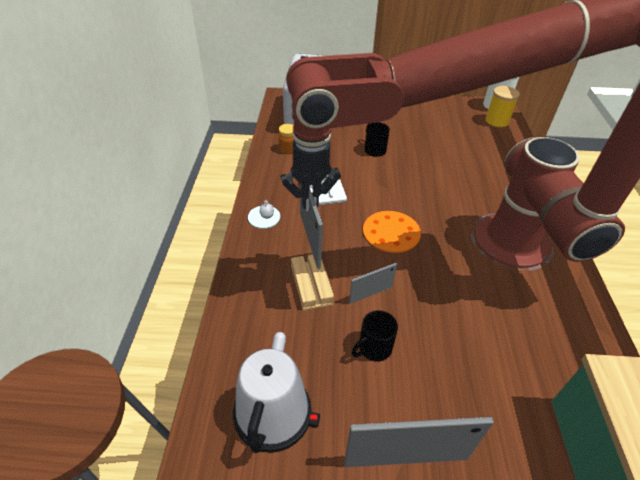

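```bash
cat >> h.py <<'E'
def place(phi_deg,xb,zb,y=-.001):
    f=np.deg2rad(phi_deg);X=np.array([np.cos(f),0,-np.sin(f)]);Z=np.array([-np.sin(f),0,-np.cos(f)]);Yv=np.cross(Z,X)
    tcp=np.array([xb,y,zb])-.0049*X-.0997*Z; tcp[1]=y
    return s2w(tcp),R.from_matrix(RS@np.c_[X,Yv,Z])
E
python3 - <<'E'
from h import *
from plant import state
s=state();p=s["tool_pos"];r=q2R(s["tool_rot"])
a=place(0,.000,.18); b=place(18,.000,.13); c=place(18,.001,.034)
m=p+(a[0]-p)*.1; 
plan(p,r,[(m,r,2),(p+(a[0]-p)*.9,a[1],12),(a[0],a[1],2),(b[0],b[1],4),(c[0],c[1],4)],-1)
print(a[0],b[0],c[0])
E
```

```text
[[0.0,0.0,0.0,-0.17,0.46,-0.03,-1],[0.0,0.0,0.0,-0.16,0.46,-0.02,-1],[0.0,-0.01,0.03,-0.22,0.61,-0.03,-1],[0.0,-0.01,0.03,-0.22,0.62,-0.04,-1],[0.0,-0.01,0.03,-0.22,0.61,-0.03,-1],[0.0,-0.01,0.03,-0.22,0.61,-0.03,-1],[0.0,-0.01,0.03,-0.21,0.62,-0.04,-1],[0.0,-0.01,0.03,-0.21,0.61,-0.03,-1]]
[[0.0,-0.01,0.03,-0.22,0.62,-0.03,-1],[0.0,-0.01,0.03,-0.21,0.62,-0.03,-1],[0.0,-0.01,0.03,-0.2,0.61,-0.04,-1],[0.0,-0.01,0.03,-0.21,0.62,-0.03,-1],[0.0,-0.01,0.03,-0.21,0.62,-0.03,-1],[0.0,-0.01,0.03,-0.2,0.62,-0.03,-1],[0.0,0.0,0.02,-0.15,0.46,-0.02,-1],[0.0,0.0,0.02,-0.15,0.47,-0.03,-1]]
[[0.0,-0.9,0.0,0.19,0.0,0.33,-1],[0.0,-0.9,0.0,0.22,0.0,0.32,-1],[0.0,-0.9,0.0,0.24,0.0,0.3,-1],[0.0,-0.9,0.0,0.27,0.0,0.28,-1],[0.0,0.0,0.0,0.19,0.0,0.57,-1],[0.0,0.0,0.0,0.19,0.0,0.57,-1],[0.0,0.0,0.0,0.19,0.0,0.57,-1],[0.0,0.0,0.0,0.2,0.0,0.56,-1]]
end [ 0.5862 -0.1838  0.1305] max [0.   0.9  0.03 0.27 0.62 0.57]
[ 0.55491415 -0.19181068  0.2797    ] [ 0.58494667 -0.1839318   0.22633452] [ 0.58591393 -0.18367804  0.13033452]
```

Emit:
carry_out --moves '[[[0, 0, 0, -0.17, 0.46, -0.03, -1], [0, 0, 0, -0.17, 0.46, -0.03, -1], [0, -0.01, 0.03, -0.22, 0.61, -0.03, -1], [0, -0.01, 0.03, -0.22, 0.61, -0.03, -1], [0, -0.01, 0.03, -0.22, 0.61, -0.03, -1], [0, -0.01, 0.03, -0.22, 0.61, -0.03, -1], [0, -0.01, 0.03, -0.21, 0.62, -0.03, -1], [0, -0.01, 0.03, -0.21, 0.62, -0.03, -1]]]'

```text
time: 12.92
tool_pos: [0.5618, 0.0018, 0.2607]
tool_rot: [-0.0, 0.991, 0.137, -0.004]
contact_force: [0.6, 0.5, -4.5]
gripper_width: 0.097
```

Emit:
carry_out --moves '[[[0, -0.01, 0.03, -0.22, 0.62, -0.03, -1], [0, -0.01, 0.03, -0.21, 0.62, -0.03, -1], [0, -0.01, 0.03, -0.2, 0.61, -0.04, -1], [0, -0.01, 0.03, -0.21, 0.62, -0.03, -1], [0, -0.01, 0.03, -0.21, 0.62, -0.03, -1], [0, -0.01, 0.03, -0.2, 0.62, -0.03, -1], [0, 0, 0.02, -0.15, 0.46, -0.02, -1], [0, 0, 0.02, -0.15, 0.47, -0.03, -1]]]'

```text
time: 13.58
tool_pos: [0.5511, -0.1933, 0.2707]
tool_rot: [-0.0, 0.992, 0.127, -0.007]
contact_force: [0.9, -0.6, -3.5]
gripper_width: 0.103
```

Emit:
carry_out --moves '[[[0, -0.9, 0, 0.19, 0, 0.33, -1], [0, -0.9, 0, 0.22, 0, 0.32, -1], [0, -0.9, 0, 0.24, 0, 0.3, -1], [0, -0.9, 0, 0.27, 0, 0.28, -1], [0, 0, 0, 0, 0, 0, -1], [0, 0, 0, 0, 0, 0, -1]]]'

```text
time: 14.08
tool_pos: [0.5807, -0.1837, 0.2149]
tool_rot: [0.019, 0.978, 0.127, -0.163]
contact_force: [-0.0, -0.8, -4.0]
gripper_width: 0.091
```

```bash
python3 - <<'E'
from h import *
from plant import state,grab_frame
s=state();p=s["tool_pos"];r=q2R(s["tool_rot"]);print(s["time"],w2s(p),(RS.T@r.as_matrix()).round(4).tolist(),s["gripper_width"],s["contact_force"])
f=grab_frame("side");np.savez("pics/side4.npz",**f);crop(f,230,430,80,230,4,"s5")
c=place(18,.001,.034);plan(p,r,[(c[0],c[1],5)],-1)
f=grab_frame("wrist");P=cloud(f,f["hand_eye"])
g=(np.abs(P[...,0])<.015)&(np.abs(P[...,1])<.13)&(P[...,2]>-.06)&(P[...,2]<-.03)&(P[...,1]<-.03);q=P[g];print(np.percentile(q,[2,50,98],axis=0).round(4), q.min(0))
E
```

```text
14.0833 [0.02208694 0.00026681 0.21493451] [[0.9461, 0.0007, -0.324], [0.0021, -1.0, 0.004], [-0.324, -0.0044, -0.9461]] 0.09105065597339067 [-0.03308608 -0.81694578 -3.97868537]
[[-0.01,0.04,0.0,0.16,0.01,0.39,-1],[-0.01,0.04,0.0,0.16,0.01,0.39,-1],[-0.01,0.04,0.0,0.16,0.0,0.4,-1],[-0.01,0.04,0.0,0.16,0.01,0.39,-1],[-0.01,0.04,0.0,0.15,0.01,0.4,-1]]
end [ 0.5858 -0.1838  0.1302] max [0.01 0.04 0.   0.16 0.01 0.4 ]
[[-0.0044 -0.0945 -0.0418]
 [-0.     -0.0673 -0.0403]
 [ 0.0043 -0.0317 -0.0375]] [-0.00497279 -0.09626    -0.04322958]
```

View pics/s5.png

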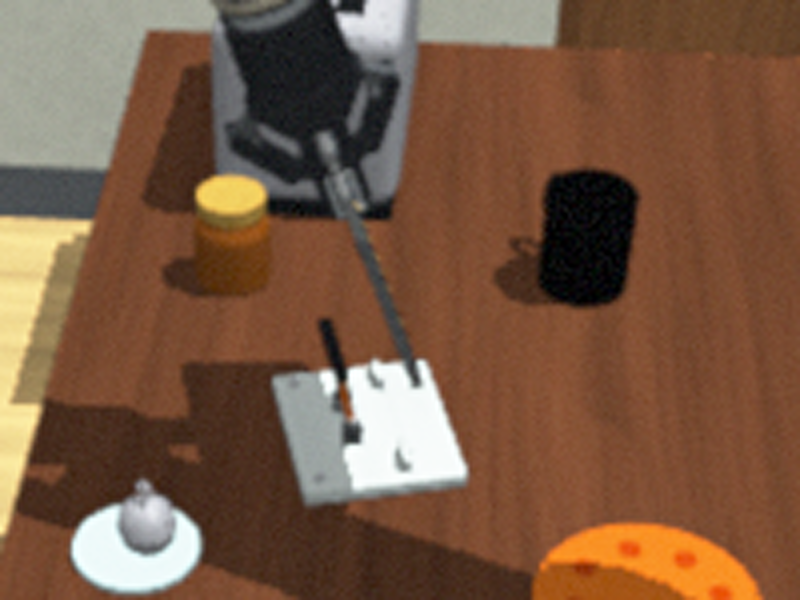

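Emit:
carry_out --moves '[[[0, 0.04, 0, 0.16, 0.01, 0.39, -1], [0, 0.04, 0, 0.16, 0.01, 0.39, -1], [0, 0.04, 0, 0.16, 0.01, 0.39, -1], [0, 0.04, 0, 0.16, 0.01, 0.39, -1], [0, 0.04, 0, 0.15, 0.01, 0.4, -1], [0, 0, 0, 0, 0, 0, -1], [0, 0, 0, 0, 0, 0, -1]]]'

```text
time: 14.77
tool_pos: [0.5867, -0.1857, 0.136]
tool_rot: [0.02, 0.98, 0.126, -0.152]
contact_force: [0.6, -0.5, -3.5]
gripper_width: 0.097
```

```bash
python3 - <<'E'
from h import *
from plant import state,grab_frame
s=state();p=s["tool_pos"];r=q2R(s["tool_rot"]);M=RS.T@r.as_matrix();print(s["time"],w2s(p),M.round(4).tolist(),s["contact_force"])
print('B',w2s(p)+M@[.0046,.001,.0997],'F',w2s(p)+M@[-.0044,.001,.0997])
f=grab_frame("side");np.savez("pics/side5.npz",**f);crop(f,250,400,100,220,5,"s6")
g=grab_frame("top");np.savez("pics/top5.npz",**g);crop(g,370,510,160,280,5,"t6")
W=cloud(f);S=w2s(W)
q=S[(np.abs(S[...,1]-.0)<.11)&(S[...,2]>.02)&(S[...,2]<.17)&(np.abs(S[...,0])<.1)]
for y0 in (.06,.08): # tablet edge-ish
    m=np.abs(q[:,1]-y0)<.01;print(y0,m.sum(),np.polyfit(q[m][:,2],q[m][:,0],1) if m.sum()>5 else '')
W=cloud(g);S=w2s(W)
q=S[(np.abs(S[...,1]-.0)<.11)&(S[...,2]>.05)&(S[...,2]<.15)&(np.abs(S[...,0])<.1)];m=np.abs(q[:,1])>.045
q=q[m];a=np.polyfit(q[:,2],q[:,0],1);print('front face top cam: deg',np.degrees(np.arctan(a[0])),'x at z14',np.polyval(a,.034),q[:,1].min(),q[:,1].max())
E
```

```text
14.7667 [ 0.0274278  -0.00313581  0.13596852] [[0.9533, -0.0013, -0.3021], [-0.0013, -1.0, 0.0001], [-0.3021, 0.0004, -0.9533]] [ 0.58662208 -0.477998   -3.52661793]
B [ 0.00168944 -0.00413642  0.03953831] F [-0.00688996 -0.00412436  0.04225746]
0.06 19 [ 0.20646401 -0.00742335]
0.08 56 [ 0.32810238 -0.01714587]
front face top cam: deg 17.650881663679165 x at z14 -0.008843226892805745 -0.09914123709115748 0.09090049664344833
```

View pics/s6.png

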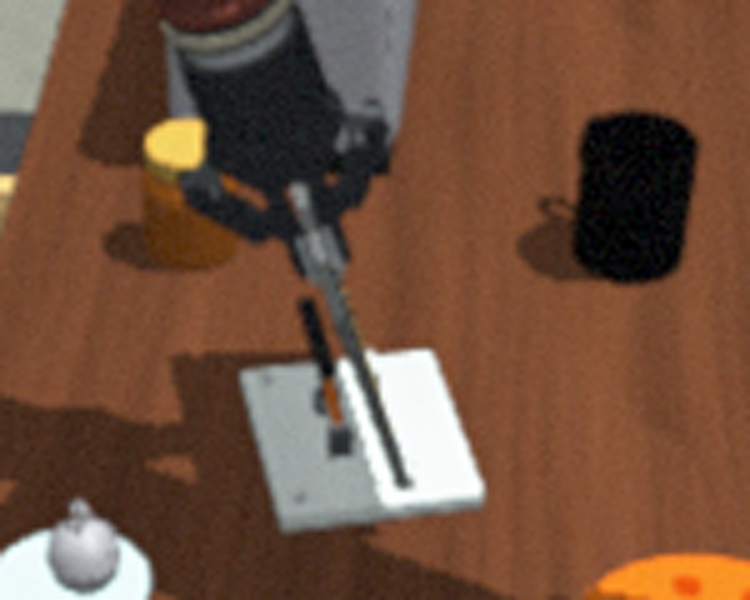

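View pics/t6.png

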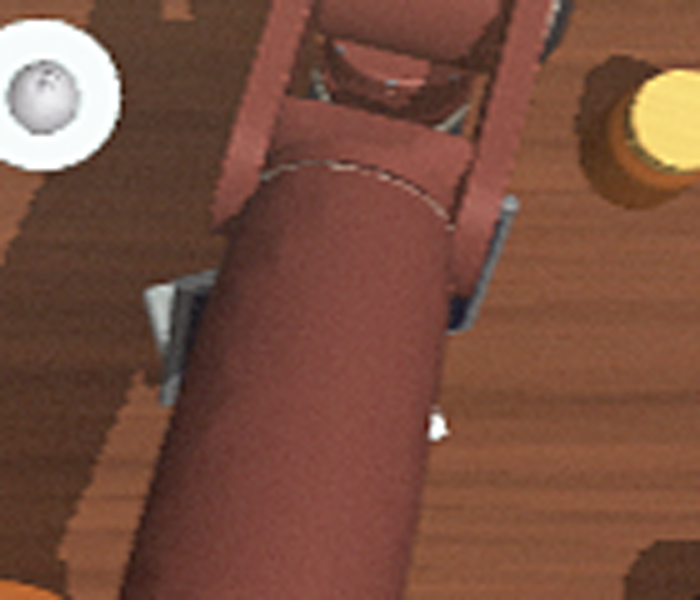

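Emit:
carry_out --moves '[[[0, 0, 0, 0.04, -0.03, 0.13, -1], [0, 0, 0, 0.04, -0.03, 0.13, -1], [0, 0, 0, 0.04, -0.02, 0.13, -1], [0, 0, 0, 0.04, -0.02, 0.13, -1], [0, 0, 0, 0, 0, 0, -1], [0, 0, 0, 0, 0, 0, -1]]]'

```text
time: 15.37
tool_pos: [0.5859, -0.1813, 0.1125]
tool_rot: [0.019, 0.98, 0.126, -0.152]
contact_force: [-0.8, 0.2, -3.8]
gripper_width: 0.097
```

```bash
cat > st2.py <<'E'
from h import *
from plant import state
s=state();p=s["tool_pos"];r=q2R(s["tool_rot"]);M=RS.T@r.as_matrix();print(s["time"],w2s(p).round(4),'tilt',np.degrees(np.arcsin(-M[2,0])),'F',(RS.T@s["contact_force"]).round(2))
print('B',(w2s(p)+M@[.0046,-.001,.0997]).round(4),'F',(w2s(p)+M@[-.0044,-.001,.0997]).round(4))
E
python3 st2.py
```

```text
15.3667 [0.0278 0.0013 0.1125] tilt 17.672380766988265 F [-0.76  0.36 -3.79]
B [0.0019 0.0023 0.0161] F [-0.0067  0.0023  0.0188]
```

Emit:
carry_out --moves '[[[0, 0, 0, 0, 0, 0.02, -1], [0, 0, 0, 0.01, 0, 0.01, -1], [0, 0, 0, 0, 0, 0, -1]]]'

```text
time: 15.62
tool_pos: [0.5865, -0.1816, 0.1121]
tool_rot: [0.02, 0.98, 0.126, -0.152]
contact_force: [0.8, 0.7, -3.3]
gripper_width: 0.1
```

Emit:
carry_out --moves '[[[0, 0, 0, 0, 0, 0.01, -1], [0, 0, 0, 0.01, 0, 0.01, -1], [0, 0, 0, 0, 0, 0, -1]]]'

```text
time: 15.87
tool_pos: [0.5866, -0.1816, 0.1113]
tool_rot: [0.02, 0.98, 0.126, -0.152]
contact_force: [-0.2, -1.0, -3.5]
gripper_width: 0.095
```

```bash
python3 st2.py
```

```text
15.8667 [0.0284 0.0008 0.1113] tilt 17.587839362012026 F [-0.47 -0.9  -3.46]
B [0.0026 0.0018 0.0149] F [-0.006   0.0018  0.0176]
```

Emit:
carry_out --moves '[[[0, 0, 0, 0, 0, 0.01, -1], [0, 0, 0, 0, 0, 0.01, -1], [0, 0, 0, 0, 0, 0, -1]]]'

```text
time: 16.12
tool_pos: [0.5867, -0.1816, 0.1112]
tool_rot: [0.02, 0.98, 0.126, -0.151]
contact_force: [0.5, 0.2, -0.3]
gripper_width: 0.095
```

Emit:
carry_out --moves '[[[0, 0, 0, 0, 0, 0.01, -1], [0, 0, 0, 0, 0, 0, -1]]]'

```text
time: 16.28
tool_pos: [0.5867, -0.1816, 0.1112]
tool_rot: [0.02, 0.98, 0.126, -0.151]
contact_force: [1.5, 1.8, 3.9]
gripper_width: 0.098
```

```bash
python3 st2.py
```

```text
16.2833 [0.0284 0.0008 0.1112] tilt 17.535768235582502 F [1.94 1.3  3.86]
B [0.0028 0.0017 0.0147] F [-0.0058  0.0017  0.0174]
```

Emit:
carry_out --moves '[[[0, 0, 0, 0, 0, -0.01, -1], [0, -0.1, 0, 0.02, 0, 0, -1], [0, 0, 0, 0, 0, 0, -1]]]'

```text
time: 16.53
tool_pos: [0.5876, -0.1814, 0.1109]
tool_rot: [0.02, 0.979, 0.126, -0.156]
contact_force: [1.5, 1.8, 4.9]
gripper_width: 0.095
```

Emit:
carry_out --moves '[[[0, -0.1, 0, 0.02, 0, 0, -1], [0, 0, 0, 0, 0, 0, -1]]]'

```text
time: 16.7
tool_pos: [0.5882, -0.1813, 0.1106]
tool_rot: [0.021, 0.979, 0.126, -0.16]
contact_force: [0.2, 1.0, 5.7]
gripper_width: 0.094
```

```bash
python3 st2.py; python3 - <<'E'
from h import *
from plant import grab_frame
f=grab_frame("side");crop(f,270,360,120,210,6,"s7")
E
```

```text
16.7 [0.03   0.0007 0.1106] tilt 18.614591042573238 F [0.42 0.93 5.69]
B [0.0025 0.0016 0.0147] F [-0.006   0.0016  0.0176]
```

View pics/s7.png

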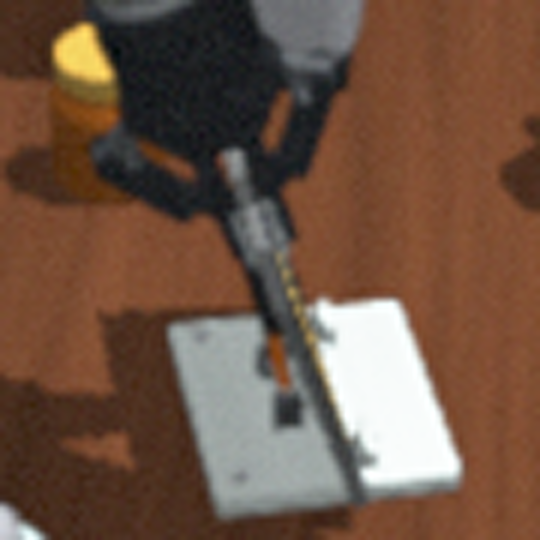

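Emit:
carry_out --moves '[[[0, -0.1, 0, 0.02, 0, -0.01, -1], [0, 0, 0, 0, 0, 0, -1]]]'

```text
time: 16.92
tool_pos: [0.5884, -0.1813, 0.1103]
tool_rot: [0.022, 0.978, 0.126, -0.166]
contact_force: [-1.9, 0.0, 5.5]
gripper_width: 0.094
```

Emit:
carry_out --moves '[[[0, -0.1, 0, 0.02, 0, 0, -1], [0, 0, 0, 0, 0, 0, -1]]]'

```text
time: 17.08
tool_pos: [0.5886, -0.1813, 0.11]
tool_rot: [0.022, 0.977, 0.126, -0.171]
contact_force: [-2.9, -0.5, 6.8]
gripper_width: 0.096
```

```bash
python3 st2.py
```

```text
17.0833 [0.0303 0.0006 0.11  ] tilt 19.832861789513746 F [-2.96  0.28  6.75]
B [0.0008 0.0016 0.0146] F [-0.0076  0.0016  0.0177]
```

Emit:
carry_out --moves '[[[0, 0, 0, 0, 0, -0.01, -1], [0, 0, 0, 0, 0, -0.01, -0.8], [0, 0, 0, 0, 0, 0, -0.75], [0, 0, 0, 0, 0, 0, -0.7], [0, 0, 0, 0, 0, 0, -0.6], [0, 0, 0, 0, 0, 0, -0.5], [0, 0, 0, 0, 0, 0, -0.3], [0, 0, 0, 0, 0, 0, -0.2]]]'

```text
time: 17.75
tool_pos: [0.5897, -0.1806, 0.1103]
tool_rot: [0.022, 0.977, 0.126, -0.169]
contact_force: [0.5, -0.3, -0.4]
gripper_width: 0.399
```

```bash
python3 st2.py; python3 - <<'E'
from h import *
from plant import grab_frame
f=grab_frame("side");crop(f,260,380,100,210,5,"s8")
g=grab_frame("wrist");cv2.imwrite("pics/w8.png",g["frame"][:,:,::-1])
E
```

```text
17.75 [0.0316 0.001  0.1103] tilt 19.58610304164198 F [ 0.38 -0.4  -0.38]
B [0.0025 0.0021 0.0148] F [-0.006   0.0021  0.0179]
```

View pics/s8.png

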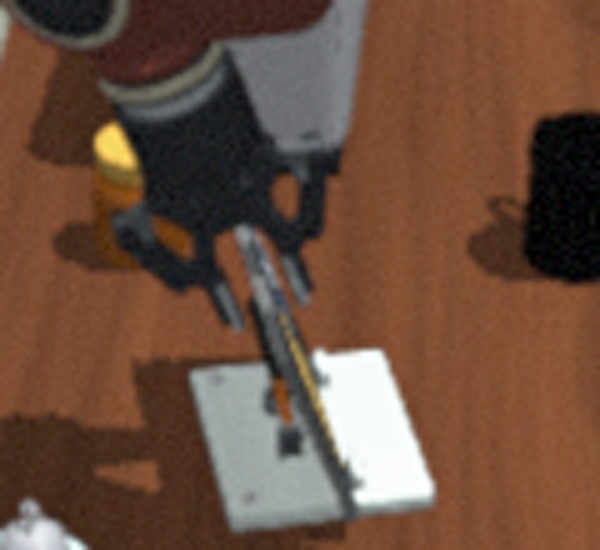

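View pics/w8.png

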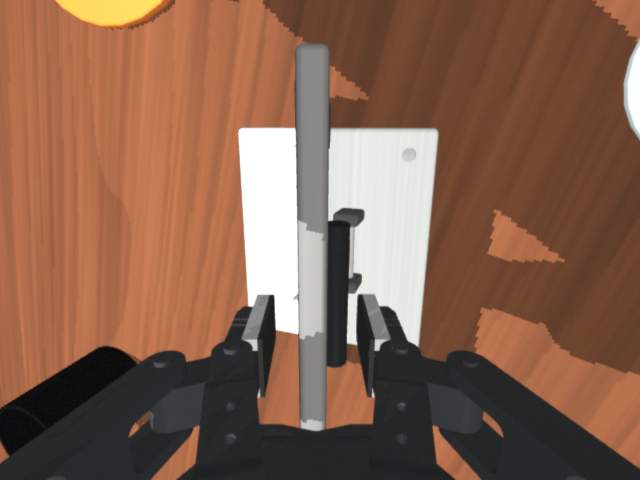

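Emit:
carry_out --moves '[[[0, 0, 0, 0, 0, -0.2, -0.2], [0, 0, 0, 0, 0, -0.4, -0.2], [0, 0, 0, 0, 0, -0.6, -0.2], [0, 0, 0, 0, 0, -0.8, -0.2], [0, 0, 0, 0, 0, -0.8, -0.2], [0, 0, 0, 0, 0, -0.8, -0.2], [0, 0, 0, 0, 0, -0.4, -0.2], [0, 0, 0, 0, 0, 0, -0.2]]]'

```text
time: 18.52
tool_pos: [0.6444, -0.1673, 0.2677]
tool_rot: [0.024, 0.978, 0.126, -0.164]
contact_force: [-0.8, 0.7, 1.0]
gripper_width: 0.397
```

Emit:
carry_out --moves '[[[0, 0, 0, -0.5, -0.5, -0.8, -0.2], [0, 0, 0, -0.8, -0.8, -0.3, -0.2], [0, 0, 0, -0.8, -0.8, -0.3, -0.2], [0, 0, 0, -0.8, -0.8, -0.3, -0.2], [0, 0, 0, -0.8, -0.8, -0.3, -0.2], [0, 0, 0, -0.5, -0.5, 0, -0.2], [0, 0, 0, 0, 0, 0, -0.2], [0, 0, 0, 0, 0, 0, -0.2]]]'

```text
time: 19.18
tool_pos: [0.486, -0.0484, 0.3824]
tool_rot: [0.022, 0.977, 0.126, -0.168]
contact_force: [-0.4, 0.8, -0.8]
gripper_width: 0.398
```

```bash
python3 st2.py; python3 - <<'E'
from h import *
from plant import grab_frame
f=grab_frame("side");crop(f,240,390,100,220,5,"s9")
g=grab_frame("top");np.savez("pics/top9.npz",**g);crop(g,360,520,160,280,5,"t9")
cv2.imwrite("pics/t9f.png",g["frame"][:,:,::-1])
S=w2s(cloud(g));z=S[...,2];q=S[(np.abs(S[...,1])<.12)&(z>.04)&(z<.14)&(np.abs(S[...,0])<.09)]
a=np.polyfit(q[:,2],q[:,0],1);print('tilt',np.degrees(np.arctan(a[0])),'front x@z17',np.polyval(a,.017),q[:,1].min(),q[:,1].max(),len(q))
S=w2s(cloud(f));z=S[...,2];print('side top z',np.nanmax(z[(np.abs(S[...,1])<.12)&(np.abs(S[...,0])<.09)&(z<.2)]))
E
```

```text
19.1833 [-0.0352  0.1552  0.3824] tilt 19.528684449990905 F [-0.19  0.93 -0.84]
B [-0.0642  0.1561  0.2869] F [-0.0727  0.1561  0.2899]
tilt 19.804139369945073 front x@z17 -0.008950754759496634 -0.09655186295872714 0.045761953649430955 518
side top z 0.15317580364248362
```

View pics/s9.png

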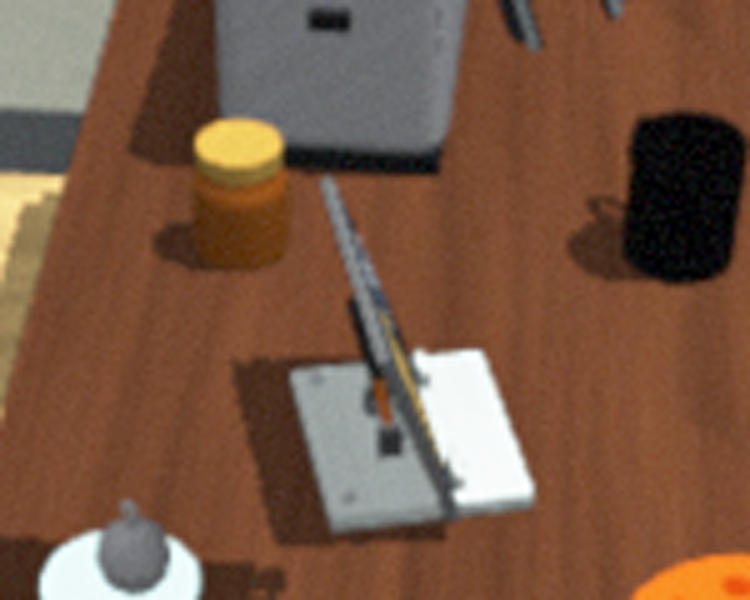

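View pics/t9f.png

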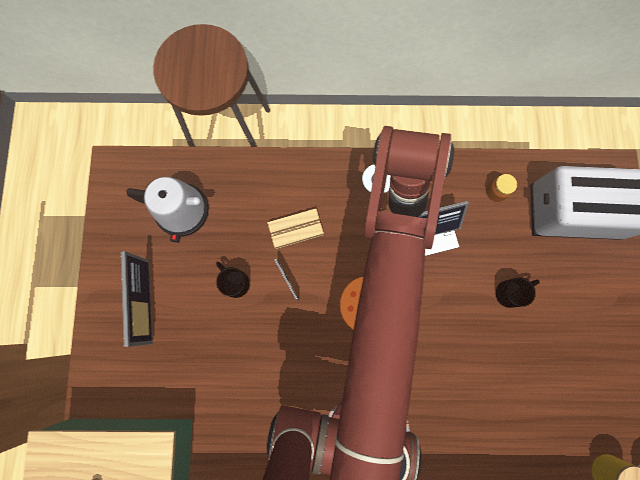

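```bash
python3 -c "
from plant import ticket;print(ticket.job_done())"
```

```text
the job is handed in; nothing more can be done
None
```

The job is done and handed in at about 19 s of the 67 s allowed, with the gripper clear of everything.

- **Leg:** I swung it along its arc and felt the stop at about 1.78 rad above the plate. I held it there at about 10 N for roughly 0.6 s. The highest force I read while pushing it was about 11 N. The pictures after I backed off showed it still up and leaning back.
- **Tablet:** I lifted the middle-sized tablet from the dock and set it down until its weight was taken. The downward press on the stand peaked at about 7 N. I then tilted it back to the leg's crossbar, released it and withdrew.
- **Last checks:** After I withdrew, the tablet stood with its screen to the front, leaning back 19.8° on the crossbar. Its front face at the lower edge was at x ≈ -9 mm, against the prongs' rear at -10 mm, and it was about 1–2 mm off centre. In the last pictures the other items stood where they had been.
- **Disagreement:** Just before set-down, the camera and the tool readings differed by about 2 mm on the sideways position. In the last top view the arm hid the tablet's left side, so I judged the centring from the right edge only. The arm also partly hid the coaster and trivet in that view.

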